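# Clear the trim machine's feed trough and release its stop selector

### The arm

A 6-joint arm with a two-finger parallel gripper is mounted at the origin on the work surface. World frame = base frame: x ahead of the robot, y to its left, z up, the work surface at z = 0. Lengths are in m, angles in rad, forces in N, time in s.
With the tool pointing down it reaches from about 0.35 to 0.975 m from the base axis. Payload 4.9 kg.
Tool frame: the origin (TCP) lies midway between the tips of the shut fingers; the grasp point (between the pads) lies 19 mm behind it (ctrl.hold_point_z is the distance from the TCP to the grasp point, in m); z points along the fingers, y is the line along which they close (so a half turn about z gives the same grasp; the last joint's range is limited). The gripper opens to 85 mm and grips with 20 to 120 N. Pads are 22 mm wide; open, the fingers measure 114 mm over their backs; the gripper's body (76 mm by 85 mm) begins 54 mm behind the grasp point. The pads swing forward as they close: fully open they stand 13 mm farther back than shut.
Start: joints at [1.145, 0.053, 1.613, -0, 1.476, -0.119], TCP at [0.189, 0.596, 0.231] pointing down, gripper open.
Joint ranges: [-3.01, 3.01], [-1.01, 2.22], [0.06, 2.58], [-1.02, 4.17], [0.09, 2.62], [-3.14, 3.14]. Speed limits (rad/s): [2.57, 2.57, 3.14, 3.14, 3.14, 3.14].

### API

Orientations are given as a rotation vector (axis times angle).
In Python, from station import status, viewer, finish_job, ctrl gives the robot as it stands.
- The arm moves only by the shell command python3 -m jog 'ROWS' [FORCE]. ROWS is JSON, a list of rows, each a list of 7 numbers: the turn, a rotation vector about the tool's x, y, z each as a share of 5 degrees, from -1 to 1, then the shift along the tool's x, y, z each as a share of 30 mm, from -1 to 1, then the opening, from -1 (shut) to 1 (fully open). A call has 1 to 5 rows; each row shifts and turns the commanded pose from where the row before left it, along the tool's axes as they then stand; what a row does not reach is not made up. A row lasts 1/8 s, in which the tool goes at most 62.5 mm and 10.7 degrees, less where a joint would pass 70% of its speed; a pose out of reach is approached as far as the arm can. A call with a number of a shift or a turn outside -1 to 1 is refused whole. A call with a gripper value outside its range is refused whole. The fingers move at their own pace and stop on an object; FORCE is the grip in N (left out, the last holds). Time passes only in rows, so rows that do not move let the fingers close. It gives the time, the measured TCP pose, the force, the opening and the grip force at its end, in the units of the state.
- status.get_obs(): the state, without advancing time (a new reading comes with each control period).
- viewer.get_image(name): name is "side" or "top" or "wrist"; returns a dict with "img" (480x640x3 uint8, red, green, blue), "fovy" (degrees; the focal length in pixels is half the picture's height over the tangent of half this angle, whatever the lens; pixels are square), "cx", "cy" (the principal point, pixels), "rvec" (rotation vector, rad) and "tvec" (3), from world to camera coordinates, as OpenCV has them. Camera axes: x right, y down, z forward; pixel columns grow to the right and rows downward; lengths in m; the calibration is good to about 2 mm. The wrist camera is an equidistant fisheye: a pixel r from the principal point sees the ray r / f radians off the axis. A picture is of the moment at which its call begins. There is no depth.
- finish_job(): hands the job in; it is judged then, once.
The state is a dict: "t": time; "q": joint angles; "dq": joint speeds; "effort": joint torques, N m; "tool_pos": TCP position; "tool_rot": TCP orientation; "contact_force": force on the tool from outside, world axes, zero at the start; "wrist_torque": the same for the moment, N m; "opening": finger opening in m; "grip_force": force on a finger pad.
Only numpy, scipy, OpenCV 4.12 (cv2) and the standard library are available. Lean on these libraries where they do the work, as an engineer would, in place of code of your own. Each camera call takes 0.05 s, during which the arm holds its last target. There are 200 camera calls.

### The job

Get the little stone-trimming machine ready to run: lift the scraper block out of its wooden stand (only its two ends are free to grip), stand it upright on the cork mat and let go; take it again, now across its thickness so that the fingers fit between the trough's fences, and with it, never with the fingers, push all three stone chips along the trough, over the open lip and into the catch pan. Stand the scraper upright on the cork mat again and let go; only then press the sprung selector knob down, turn it clockwise from the dot to the bar mark while it is down (never forcing it round unpressed), and let it spring back up there. Leave everything else on the bench where it lies.

Things in the scene. Friction and masses are not known exactly. Their poses are not given: they have to be found in the camera images.
- scraper: scraper block, a pale wooden bar with a steel lower edge, 62 long (its x) x 18 thick (its y) x 50 mm high (z), 140 g; origin at the centre of its underside. Starts upright in the stand, its ends sticking out 5 mm beyond the stand's cheeks.
- stand: fixed wooden stand: base 84 (x) x 60 (y) x 8 mm, and two cheeks 52 mm long (x), 9 mm thick, up to z = 56 mm, standing 22 mm apart (y) on both broad sides of the scraper, so only the scraper's ends can be gripped (62 mm apart along x). The scraper stands on the base, at z = 8 mm. Origin: centre of the underside.
- mat: square cork mat fixed to the bench, 120 x 120 x 3 mm, origin at the centre of its underside.
- trough: fixed metal feed trough, origin under its plate's centre, on the bench. Plate 180 mm long (x -90 to +90), top at z = 45 mm; two fences 10 mm thick along it, 72 mm apart inside (y -36 to +36), rising to z = 89 mm. Both ends open; at +x the plate ends at a lip above the catch pan. No chip starts within 60 mm of the -x end, where the scraper can be set in.
- lip (a point): middle of the open lip of the trough's plate, at plate height; its x axis points along the trough over the pan.
- pan (a point): centre of the inner floor of the open catch pan, 110 (x) x 112 (y) mm outside with 4 mm walls, rim 40 mm above the bench; the pan begins right at the lip and is part of the trough.
- chip0: dark green stone chip, 22 x 17 x 12 mm, 14 g, lying on the trough's plate; origin at the centre of its underside.
- chip1: dark green stone chip, 22 x 17 x 12 mm, 14 g, lying on the trough's plate; origin at the centre of its underside.
- chip2: dark green stone chip, 22 x 17 x 12 mm, 14 g, lying on the trough's plate; origin at the centre of its underside.
- head: grey control head of the machine, fixed box 100 (x) x 110 (y) x 60 mm high, the selector knob at the centre of its top. On its top beside the knob are a white dot (stop) and a white bar mark (run), 1.3 rad clockwise of the dot. Origin: centre of the underside.
- selector_grip (a point): centre of the top of the knob's grip bar, on the knob's axis, 111 mm above the bench when up. The black knob is a disc of 46 mm diameter, 10 mm thick, with an upright bar on it 42 mm long (this point's x axis, which points along the white pointer line), 14 mm thick (y) and 28 mm high.
- selector (a joint): angle of the knob in rad, growing clockwise seen from above: 0 to 0.2 at the dot, 1.2 to 1.4 (its stop) at the bar mark. Between 0.2 and 1.2 an inner catch bars it (with a hard stop) unless the knob is pressed down at least 10 mm. At the bar mark it springs up again when let go.
- selector_press (a joint): how far the knob is pressed down, in m: 0 up, 0.012 fully down; the spring needs 4 N to begin and 10 N fully down.
- hammer: bystander: hammer lying on the bench
- screwdriver: bystander: screwdriver lying on the bench
- wax0: bystander: lump of wax, 32 mm wide, 18 mm high
- wax1: bystander: lump of wax, 32 mm wide, 18 mm high
- calipers: bystander: steel calipers lying flat, 150 mm long
- cup: bystander: white cup, 76 mm wide, 90 mm high
- case: bystander: clear plastic case, 110 x 80 x 28 mm
Things that resemble listed ones, but are neither listed nor needed, are in the scene too. There is more than one size of the scraper; the one meant has the size given above. Of the things like the mat, leave any that is green; of the rest the smaller one is meant.

How it is judged:
By the outcome, as a careful person would: the job done as asked, in the order asked, and still so for the second after the job is handed in, with the robot touching nothing.
It also fails if it takes over 72 s, if anything falls off the work surface, if the arm or the gripper's body presses on something with over 40 N, if the wrist force passes 120 N, or if a joint passes its speed limit or range.

## Working session

There is one attempt and no reset: what is moved stays moved. The work goes in short steps, Python scripts to look and compute and a shell command to move; the robot and the scene stay as the last step left them, time stands still between calls to the robot, and variables do not carry over. Pictures are saved under pics/ and viewed, at most 14 in all, crops included, and the job is handed in when it is done.

```bash
mkdir -p pics; ls
cat > h.py <<'E'
import numpy as np, cv2
from scipy.spatial.transform import Rotation as R
from station import status, viewer, ctrl
def grab(name):
    d=viewer.get_image(name); d['name']=name; return d
def K(d):
    f=240/np.tan(np.radians(d['fovy'])/2); return f
def ray(d,u,v):
    f=K(d); x=(u-d['cx']);y=(v-d['cy'])
    if d['name']=='wrist':
        r=np.hypot(x,y); th=r/f; s=np.sin(th)/max(r,1e-9); c=np.array([x*s,y*s,np.cos(th)])
    else: c=np.array([x/f,y/f,1])
    M=R.from_rotvec(np.ravel(d['rvec'])).as_matrix(); t=np.ravel(d['tvec'])
    o=-M.T@t; w=M.T@c; return o,w/np.linalg.norm(w)
def onz(d,u,v,z):
    o,w=ray(d,u,v); return o+w*(z-o[2])/w[2]
def tri(a,b):
    (o1,w1),(o2,w2)=a,b
    s=np.linalg.lstsq(np.c_[w1,-w2],o2-o1,rcond=None)[0]
    p,q=o1+w1*s[0],o2+w2*s[1]; return (p+q)/2,np.linalg.norm(p-q)
def proj(d,P):
    M=R.from_rotvec(np.ravel(d['rvec'])).as_matrix(); c=M@np.asarray(P)+np.ravel(d['tvec']); f=K(d)
    if d['name']=='wrist':
        r=np.hypot(c[0],c[1]); th=np.arctan2(r,c[2]); return np.array([d['cx']+f*th*c[0]/r,d['cy']+f*th*c[1]/r])
    return np.array([d['cx']+f*c[0]/c[2],d['cy']+f*c[1]/c[2]])
def save(d,n): cv2.imwrite(f'pics/{n}.png',d['img'][:,:,::-1])
E
python3 - <<'E'
from h import *
import pickle
for n in('top','side','wrist'):
    d=grab(n); save(d,n+'0'); pickle.dump(d,open(n+'0.pkl','wb'))
    print(n,d['fovy'],d['cx'],d['cy'],ray(d,d['cx'],d['cy']))
print(status.get_obs(), ctrl.hold_point_z)
E
```

```text
pics
top 54.08054980272372 316.072810908763 237.7928904795586 (array([0.34224507, 0.01815822, 1.28340096]), array([ 0.10679458, -0.00914012, -0.99423909]))
side 52.93668000771189 311.41613218495945 243.8106093292566 (array([0.4176611 , 0.76352081, 0.79650838]), array([ 0.03071573, -0.73890902, -0.67310475]))
wrist 65.70646984690485 322.4638532673569 238.1010204894711 (array([0.11844361, 0.61749753, 0.37167775]), array([ 0.27423736, -0.08945755, -0.95749215]))
{'t': 0.15, 'q': array([ 1.14499522e+00,  5.32142330e-02,  1.61394032e+00,  3.00145224e-08,
        1.47599797e+00, -1.19045067e-01]), 'dq': array([-2.72327634e-04, -1.08622231e-03, -4.43246053e-03, -1.02739129e-03,
        6.84425949e-04, -7.34219493e-05]), 'effort': array([ 4.19044170e-05, -3.94242346e+01, -3.70722377e+01, -1.80266443e-04,
        4.62555807e-03,  1.81272640e-05]), 'tool_pos': array([0.18856111, 0.5953852 , 0.23036271]), 'tool_rot': array([-4.79899980e-01, -3.10429666e+00,  2.35954109e-03]), 'contact_force': array([-0.47382401,  0.28666326, -0.37218469]), 'wrist_torque': array([-0.01078038,  0.03901624, -0.02253902]), 'grip_force': 0.0, 'opening': 0.08550474932598985} 0.0187
```

View pics/top0.png

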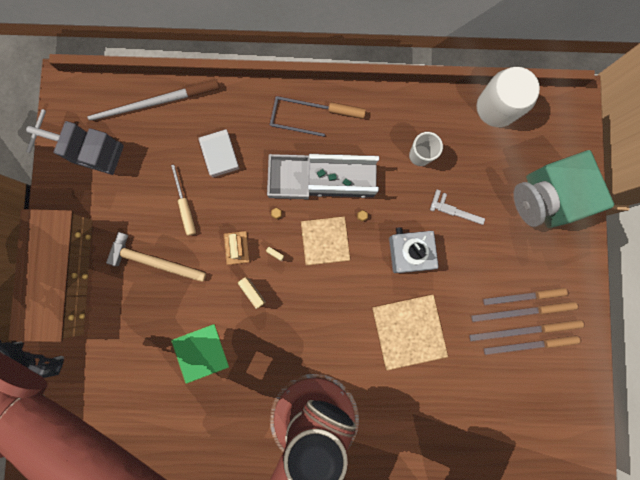

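View pics/side0.png

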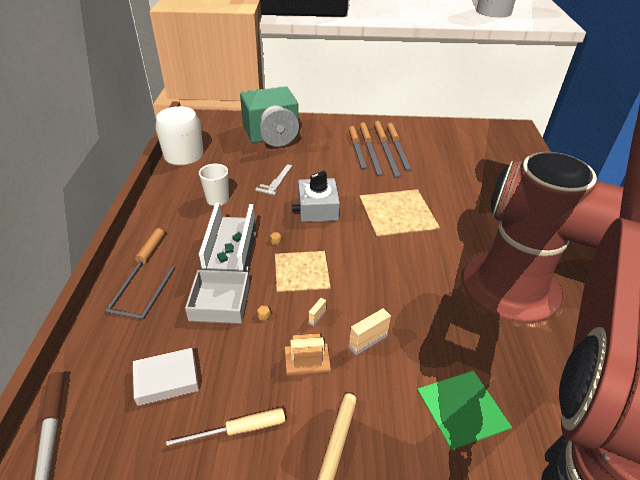

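The top view (image up = +x, left = +y) shows these candidates:
- **Scraper:** (236,246) between the cheeks of the stand, a small block at (275,254) and a larger loose block at (251,292). The one in the stand fits the description.
- **Mat:** (325,240) small cork, (410,332) large cork, (200,353) green. The small cork one is meant.
- **Other parts:** trough (343,175) with the pan on its left at (289,176), chips near (321,173), (333,177) and (348,182), and the head at (414,252).

An enlarged crop should confirm these.

Run:
```python
import pickle,cv2,numpy as np
t=pickle.load(open('top0.pkl','rb'))['img'];s=pickle.load(open('side0.pkl','rb'))['img']
a=cv2.resize(t[140:275,215:445],None,fx=3.4,fy=3.4,interpolation=cv2.INTER_CUBIC)[:330,:782]
a=cv2.resize(t[145:305,220:445],(450,320),interpolation=cv2.INTER_CUBIC)
b=cv2.resize(t[225:275,385:445],(350,292),interpolation=cv2.INTER_CUBIC)
c=cv2.resize(s[165:225,285:345],(280,280),interpolation=cv2.INTER_CUBIC)
e=cv2.resize(s[290:380,275:395],(373,280),interpolation=cv2.INTER_CUBIC)
m=np.zeros((600,800,3),np.uint8);m[:320,:450]=a;m[:292,450:]=b;m[320:,:280]=c;m[320:,280:653]=e
cv2.imwrite('pics/crop1.png',m[:,:,::-1])
```

```text
(no output)
```

View pics/crop1.png

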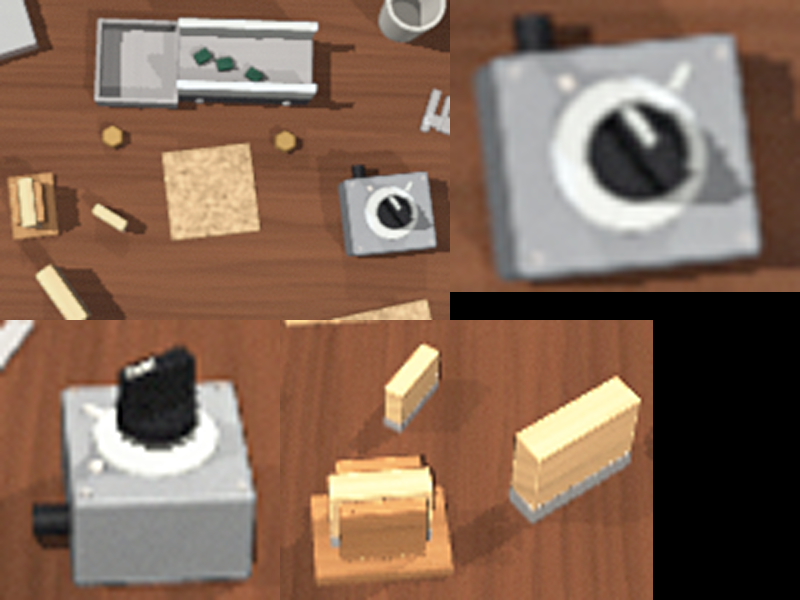

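The crop confirms it. The 62 mm bar in the stand, with its ends protruding, is the scraper; the small and large loose bars are decoys. The mat is the small cork one. The knob's pointer is at the dot (upper left), with the bar mark clockwise at upper right. Next I'll measure with colour masks.

```bash
cat >> h.py <<'E'
def blobs(d,lo,hi,box,amin=20):
    h=cv2.cvtColor(d['img'],cv2.COLOR_RGB2HSV); m=cv2.inRange(h,np.array(lo),np.array(hi))
    k=np.zeros_like(m); x0,y0,x1,y1=box; k[y0:y1,x0:x1]=m[y0:y1,x0:x1]
    cs=[c for c in cv2.findContours(k,cv2.RETR_EXTERNAL,cv2.CHAIN_APPROX_NONE)[0] if cv2.contourArea(c)>=amin]
    return sorted(cs,key=cv2.contourArea,reverse=True)
def rect(d,c,z):
    P=np.array([onz(d,u,v,z)[:2] for u,v in c[:,0]],np.float32)
    (x,y),(a,b),t=cv2.minAreaRect(P)
    if a<b:a,b,t=b,a,t+90
    return np.round([x,y,a,b],4),round((t+90)%180-90,1)   # t: direction of the long side
E
python3 - <<'E'
from h import *
import pickle
t,s=[pickle.load(open(n+'0.pkl','rb')) for n in('top','side')]
for d,pts in((t,dict(mat=(312,240),pale=(236,246),wood=(229,256),small=(275,254),plate=(365,172),head=(398,262),chip=(333,177),bench=(290,240))),(s,dict(mat=(300,270),pale=(305,343),wood=(297,363),head=(320,210),chip=(229,248)))):
    h=cv2.cvtColor(d['img'],cv2.COLOR_RGB2HSV)
    print({k:tuple(h[v,u]) for k,(u,v) in pts.items()})
mt=blobs(t,(10,60,150),(28,190,255),(295,212,356,270),500)[:1]
ms=blobs(s,(10,60,120),(28,190,255),(265,245,340,300),500)[:1]
for d,c in((t,mt),(s,ms)):
    for x in c: print('mat',rect(d,x,.003),cv2.contourArea(x))
st=blobs(t,(10,50,195),(30,190,255),(222,230,250,265),20)
for x in st: print('scr top',rect(t,x,.058),cv2.boundingRect(x))
st=blobs(t,(5,60,130),(30,255,255),(222,225,252,268),20)
for x in st[:1]: print('stand base',rect(t,x,.008),cv2.boundingRect(x))
for x in blobs(t,(60,60,20),(100,255,140),(300,155,380,200),5): print('chip top',rect(t,x,.057))
for x in blobs(s,(60,60,20),(100,255,140),(200,200,260,270),5): print('chip side',rect(s,x,.051))
for n,(u,v) in dict(trR=(378.5,156),trL=(309,154),brR=(378,190),brL=(309,196.5)).items(): print(n,onz(t,u,v,.089))
for n,(u,v) in dict(panTL=(269,155),panBL=(268,197),panBR=(308,198)).items(): print(n,onz(t,u,v,.04))
for n,(u,v) in dict(knob=(385+192*.1714,225+150*.1714)).items(): print(n,onz(t,u,v,.111))
E
```

```text
{'mat': (np.uint8(16), np.uint8(94), np.uint8(222)), 'pale': (np.uint8(21), np.uint8(76), np.uint8(214)), 'wood': (np.uint8(14), np.uint8(138), np.uint8(161)), 'small': (np.uint8(22), np.uint8(65), np.uint8(244)), 'plate': (np.uint8(13), np.uint8(9), np.uint8(195)), 'head': (np.uint8(105), np.uint8(6), np.uint8(184)), 'chip': (np.uint8(77), np.uint8(112), np.uint8(100)), 'bench': (np.uint8(11), np.uint8(137), np.uint8(136))}
{'mat': (np.uint8(18), np.uint8(108), np.uint8(246)), 'pale': (np.uint8(28), np.uint8(47), np.uint8(255)), 'wood': (np.uint8(13), np.uint8(145), np.uint8(171)), 'head': (np.uint8(45), np.uint8(4), np.uint8(140)), 'chip': (np.uint8(75), np.uint8(123), np.uint8(93))}
mat (array([ 0.4733, -0.0177,  0.1239,  0.1233]), -81.8) 1920.0
mat (array([ 0.4712, -0.0151,  0.1804,  0.1739]), 3.5) 3927.0
scr top (array([0.4409, 0.2281, 0.0774, 0.0295]), 8.2) (225, 234, 14, 30)
scr top (array([0.4562, 0.2062, 0.0595, 0.0199]), -10.1) (237, 232, 9, 23)
stand base (array([0.4513, 0.2221, 0.114 , 0.0787]), 2.3) (222, 225, 30, 43)
chip top (array([ 0.6488, -0.0012,  0.0191,  0.0145]), -61.4)
chip top (array([ 0.6391, -0.03  ,  0.0186,  0.0136]), -88.4)
chip top (array([ 0.6253, -0.0702,  0.017 ,  0.0134]), 45.9)
chip side (array([ 6.482e-01, -6.000e-04,  2.860e-02,  1.710e-02]), -61.0)
chip side (array([ 0.639 , -0.0299,  0.028 ,  0.0157]), -79.6)
chip side (array([ 0.6277, -0.07  ,  0.0316,  0.0162]), 86.6)
trR [ 0.68933892 -0.15008555  0.089     ]
trL [0.68942944 0.03119339 0.089     ]
brR [ 0.5991481  -0.14981501  0.089     ]
brL [0.57710567 0.02814495 0.089     ]
panTL [0.69775753 0.1398958  0.04      ]
panBL [0.58231601 0.13839688 0.04      ]
panBR [0.58258081 0.03112591 0.04      ]
knob [ 0.44246342 -0.24867503  0.111     ]
```

```bash
python3 -m jog '[[0,0,0,-0.967,-0.757,0,1],[0,0,0,-0.967,-0.757,0,1],[0,0,0,-0.967,-0.757,0,1],[0,0,0,-0.967,-0.757,0,1],[0,0,0,-0.967,-0.757,0,1]]' >/dev/null && python3 -m jog '[[0,0,0,-0.967,-0.757,0,1],[0,0,0,-0.967,-0.757,0,1],[0,0,0,-0.967,-0.757,0,1],[0,0,0,-0.967,-0.757,0,1],[0,0,0,-0.967,-0.757,0,1]]' && python3 -m jog '[[0,0,0,-0.967,-0.757,0,1],[0,0,0,-0.967,-0.757,0,1],[0,0,0,-0.967,-0.757,0,1],[0,0,1,0,0,0,1],[0,0,1,0,0,0,1]]' && python3 -m jog '[[0,0,1,0,0,0,1],[0,0,1,0,0,0,1],[0,0,1,0,0,0,1],[0,0,1,0,0,0,1],[0,0,1,0,0,0,1]]' && python3 -m jog '[[0,0,1,0,0,0,1],[0,0,1,0,0,0,1],[0,0,1,0,0,0,1],[0,0,1,0,0,0,1],[0,0,1,0,0,0,1]]' && python3 -m jog '[[0,0,1,0,0,0,1],[0,0,1,0,0,0,1],[0,0,0,0,0,0,1]]'
python3 - <<'E'
from h import *
import pickle
d=grab('wrist'); pickle.dump(d,open('w1.pkl','wb')); save(d,'w1'); print(status.get_obs()['tool_pos'],status.get_obs()['tool_rot'],ray(d,d['cx'],d['cy']))
E
```

```text
t: 1.4
tool_pos: [0.3971, 0.2906, 0.231]
tool_rot: [-0.48, -3.104, 0.0]
contact_force: [-0.0, 0.1, -0.0]
opening: 0.0852
grip_force: 0.0
t: 2.02
tool_pos: [0.4592, 0.1998, 0.2309]
tool_rot: [-0.755, -3.049, 0.0]
contact_force: [0.4, 0.7, 0.1]
opening: 0.0857
grip_force: 0.0
t: 2.65
tool_pos: [0.4589, 0.2004, 0.2309]
tool_rot: [-1.395, -2.814, 0.001]
contact_force: [-0.4, -0.1, -0.0]
opening: 0.0853
grip_force: 0.0
t: 3.28
tool_pos: [0.4589, 0.2004, 0.2309]
tool_rot: [-1.971, -2.446, 0.001]
contact_force: [-0.6, 0.9, 0.4]
opening: 0.0856
grip_force: 0.0
t: 3.65
tool_pos: [0.4589, 0.2004, 0.231]
tool_rot: [-2.173, -2.269, 0.001]
contact_force: [0.6, 0.9, -0.4]
opening: 0.0854
grip_force: 0.0
[0.45891822 0.20041382 0.23102276] [-2.17214071e+00 -2.26930368e+00  6.61313329e-04] (array([0.4556264 , 0.27357714, 0.37243932]), array([ 0.01195234, -0.28884107, -0.95730245]))
```

View pics/w1.png

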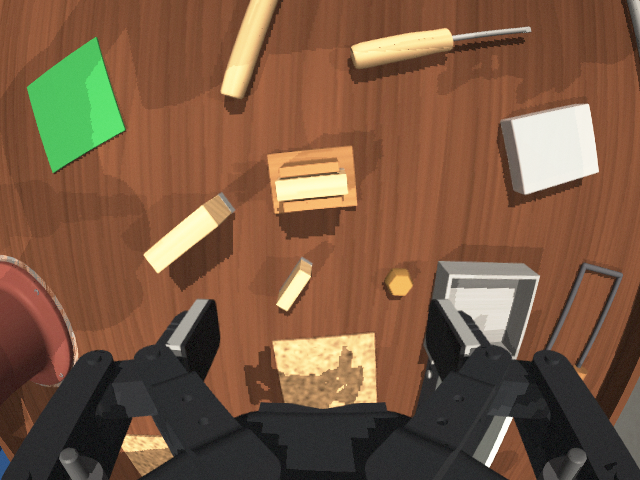

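The wrist view shows the scraper's pale top at about (312,187) between the stand's cheeks, with the stand base spanning (268–356, 147–212). The mat is at (325,370).

Run:
```python
from h import *
import pickle
d=pickle.load(open('w1.pkl','rb')); t,s=[pickle.load(open(n+'0.pkl','rb')) for n in('top','side')]
h=cv2.cvtColor(d['img'],cv2.COLOR_RGB2HSV)
print(h[187,312],h[168,310],h[205,335],h[154,345],h[230,330])
c=blobs(d,(18,30,225),(35,120,255),(262,160,362,215),100)
for x in c[:2]: print('scr',rect(d,x,.058),cv2.minAreaRect(x))
b=blobs(d,(5,60,150),(35,255,255),(262,140,362,220),100)
for x in b[:1]: print('base',rect(d,x,.008),cv2.minAreaRect(x), cv2.approxPolyDP(x,5,True)[:,0].tolist())
# triangulate the scraper top centre: wrist + side
hs=cv2.cvtColor(s['img'],cv2.COLOR_RGB2HSV)
for x in blobs(s,(18,20,225),(35,120,255),(285,330,330,370),20)[:2]: print('side',cv2.boundingRect(x),cv2.minAreaRect(x))
for n,(u,v) in dict(l=(275,189),r=(348,184)).items(): print(n,onz(d,u,v,.058))
```

```text
[ 29  46 255] [ 16 139 247] [ 17 137 249] [ 14 144 235] [ 10 149 101]
scr (array([0.4481, 0.2239, 0.0616, 0.0179]), 7.9) ((311.3988952636719, 186.93820190429688), (20.62097930908203, 71.91270446777344), 84.5596694946289)
base (array([0.4444, 0.2301, 0.089 , 0.0749]), 8.0) ((309.2212829589844, 172.9344482421875), (74.14877319335938, 90.80734252929688), 84.80557250976562) [[262, 140], [275, 213], [357, 205], [351, 146], [267, 154], [277, 140]]
side (291, 337, 33, 17) ((306.326416015625, 343.40753173828125), (13.207345008850098, 33.66337203979492), 79.3803482055664)
l [0.41691866 0.2209835  0.058     ]
r [0.47926495 0.22783782 0.058     ]
```

```bash
python3 -m jog '[[0,0,-1,0,0,0,1],[0,0,-0.08,0.83,-0.25,0,1],[0,0,0,0,0,1,1],[0,0,0,0,0,1,1],[0,0,0,0,0,0,1]]'
python3 - <<'E'
from h import *
import pickle
d=grab('wrist'); pickle.dump(d,open('w2.pkl','wb')); save(d,'w2'); o=status.get_obs(); print(o['tool_pos'],o['tool_rot'])
w=pickle.load(open('w1.pkl','rb'))
u,v=proj(d,[.4481,.2239,.058]); print(u,v)
c=blobs(d,(18,30,225),(35,120,255),(int(u)-70,int(v)-35,int(u)+70,int(v)+35),100)
x=c[0]; print('scr',rect(d,x,.058),cv2.minAreaRect(x))
# triangulate both ends of top's mid line
def ends(d):
    x=blobs(d,(18,30,225),(35,120,255),(262,160,362,215) if d is w else (int(u)-70,int(v)-35,int(u)+70,int(v)+35),100)[0]
    b=cv2.boxPoints(cv2.minAreaRect(x)); b=b[np.argsort(b[:,0])]; return b[:2].mean(0),b[2:].mean(0)
for p,q in zip(ends(w),ends(d)): print(tri(ray(w,*p),ray(d,*q)))
E
```

```text
t: 4.32
tool_pos: [0.4465, 0.2236, 0.1684]
tool_rot: [-2.061, -2.367, 0.008]
contact_force: [-0.1, -0.2, 0.9]
opening: 0.0855
grip_force: 0.0
[0.44774472 0.22396828 0.17048883] [-2.06299439 -2.36768527  0.00328708]
326.02576105797885 234.07341613989104
scr (array([0.4476, 0.2238, 0.0611, 0.0177]), 8.0) ((325.0, 234.0), (24.0, 86.0), 90.0)
(array([0.41738283, 0.21986681, 0.05854669]), np.float64(0.00030564220899915534))
(array([0.47840968, 0.22751872, 0.05496474]), np.float64(0.0008875994130846949))
```

The triangulated top is at z ≈ 0.057, 61 × 18 mm, yaw 8°, which matches. Descending to grip.

```bash
python3 -m jog '[[0,0,0,0,0,1,1],[0,0,0,0,0,1,1],[0,0,0,0,0,1,1],[0,0,0,0,0,1,1],[0,0,0,0,0,0.9,1]]' 40 && python3 -m jog '[[0,0,0,0,0,0.13,1],[0,0,0,0,0,0,0.2],[0,0,0,0,0,0,0.2],[0,0,0,0,0,0,0.2],[0,0,0,0,0,0,0.2]]' 40
```

```text
t: 5.0
tool_pos: [0.4501, 0.2246, 0.0254]
tool_rot: [2.063, 2.367, 0.004]
contact_force: [0.1, -0.8, -0.0]
opening: 0.0854
grip_force: 0.0
t: 5.62
tool_pos: [0.4502, 0.2248, 0.0226]
tool_rot: [2.063, 2.366, 0.005]
contact_force: [0.8, 0.2, 6.6]
opening: 0.0618
grip_force: 45.1
```

```bash
python3 -m jog '[[0,0,0,0,0,-0.3,-1],[0,0,0,0,0,-0.6,-1],[0,0,0,0,0,-1,-1]]' && python3 -m jog '[[0,0,0,0,0,-1,-1],[0,0,0,0,0,-1,-1],[0,0,0,0,0,0,-1]]'
python3 - <<'E'
from h import *
import pickle
d=grab('wrist'); pickle.dump(d,open('w3.pkl','wb')); save(d,'w3'); o=status.get_obs(); print(o['tool_pos'],o['tool_rot'],o['q'])
m=blobs(d,(10,40,150),(28,190,255),(180,150,640,480),800)
for x in m[:4]: print(rect(d,x,.003),cv2.boundingRect(x),cv2.contourArea(x))
w=pickle.load(open('w1.pkl','rb'))
for x in blobs(w,(10,40,150),(28,190,255),(260,325,390,415),800)[:1]: print('w1 mat',cv2.approxPolyDP(x,4,True)[:,0].tolist(),rect(w,x,.003))
E
```

```text
t: 6.0
tool_pos: [0.4473, 0.2238, 0.0775]
tool_rot: [-2.064, -2.367, 0.004]
contact_force: [-0.8, 0.3, -0.8]
opening: 0.0613
grip_force: 44.2
t: 6.38
tool_pos: [0.4504, 0.2249, 0.1411]
tool_rot: [2.062, 2.365, 0.009]
contact_force: [0.5, -0.6, -1.8]
opening: 0.0614
grip_force: 44.4
[0.44911875 0.22439055 0.1388082 ] [2.06374726 2.3666244  0.00395942] [ 3.15022931e-01 -1.72486695e-01  1.98650425e+00 -2.23248559e-05
  1.32462432e+00  1.78513106e-01]
(array([0.4645, 0.1274, 0.1855, 0.1592]), -82.5) (233, 232, 180, 178) 14946.0
(array([0.4481, 0.2175, 0.0865, 0.0713]), 8.1) (261, 188, 113, 88) 8976.0
(array([0.3655, 0.2417, 0.0657, 0.0222]), 88.0) (200, 150, 34, 79) 1473.0
(array([0.5724, 0.223 , 0.1501, 0.0118]), 88.2) (442, 159, 51, 167) 1362.5
w1 mat [[277, 326], [272, 348], [283, 373], [285, 402], [325, 408], [352, 399], [348, 403], [377, 401], [374, 332], [339, 335], [339, 325], [333, 325], [336, 335], [326, 337], [327, 327], [322, 325], [322, 335], [312, 338], [311, 325], [302, 325], [306, 337], [292, 339], [294, 325], [283, 325], [284, 337], [279, 339]] (array([ 0.4717, -0.0033,  0.1336,  0.1221]), -82.0)
```

View pics/w3.png

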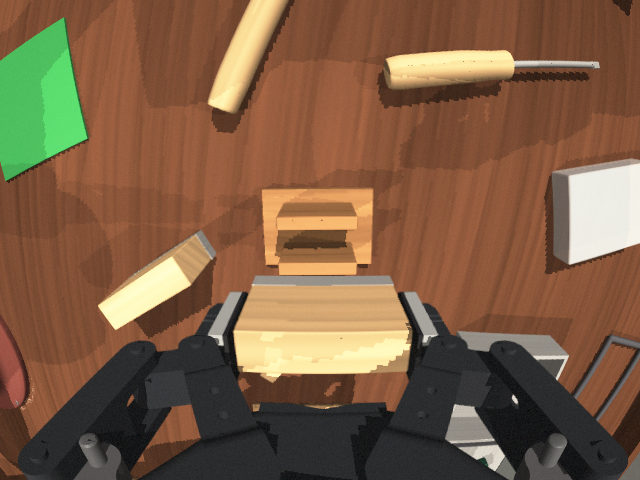

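The scraper is held upright and clear of the stand, with its underside visible at (322,280) and level. Carrying it to the mat centre.

```bash
python3 -m jog '[[0,0,0,-0.5,0,0,-1],[0,0,0,-0.9,-0.04,0,-1],[0,0,0,-0.9,-0.04,0,-1],[0,0,0,-0.9,-0.04,0,-1],[0,0,0,-0.9,-0.04,0,-1]]' >/dev/null && python3 -m jog '[[0,0,0,-0.9,-0.04,0,-1],[0,0,0,-0.9,-0.04,0,-1],[0,0,0,-0.9,-0.04,0,-1],[0,0,0,-0.9,-0.04,0,-1],[0,0,0,-0.4,-0.03,0,-1]]' && python3 -m jog '[[0,0,0,0,0,1,-1],[0,0,0,0,0,1,-1],[0,0,0,0,0,1,-1],[0,0,0,0,0,0.7,-1],[0,0,0,0,0,0,-1]]'
python3 - <<'E'
from h import *
import time
o=status.get_obs(); print(o['tool_pos'],o['contact_force'])
s=grab('side'); P=o['tool_pos']
for x in blobs(s,(0,0,120),(179,60,200),(250,230,340,310),10)[:4]: print(cv2.boundingRect(x))
save(s,'s1'); t=grab('top'); save(t,'t1')
cv2.imwrite('pics/c2.png',np.hstack([cv2.resize(s['img'][215:305,255:355],(500,450),interpolation=cv2.INTER_CUBIC)])[:,:,::-1])
print(proj(s,P),proj(s,[P[0],P[1],.003]))
E
```

```text
t: 7.68
tool_pos: [0.4699, -0.0195, 0.1357]
tool_rot: [-2.065, -2.364, 0.003]
contact_force: [0.5, -0.2, -1.6]
opening: 0.0616
grip_force: 44.4
t: 8.3
tool_pos: [0.4684, -0.0175, 0.0237]
tool_rot: [-2.061, -2.364, 0.005]
contact_force: [-0.1, -0.4, -0.9]
opening: 0.0617
grip_force: 44.2
[ 0.46843752 -0.01747345  0.02368756] [-0.09326704 -0.36031772 -0.88869471]
(291, 267, 27, 5)
[303.142475   263.39580706] [303.16235468 269.77770866]
```

View pics/c2.png

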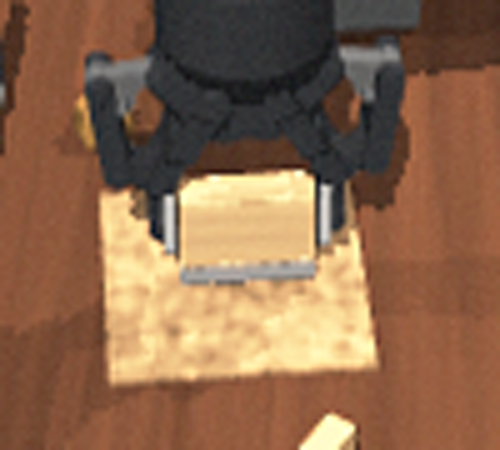

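The side crop shows the scraper just above the middle of the small cork mat. Creeping down to contact.

```bash
python3 -m jog '[[0,0,0,0,0,0.1,-1],[0,0,0,0,0,0,-1]]'; python3 -m jog '[[0,0,0,0,0,0.07,-1],[0,0,0,0,0,0,-1]]';python3 -m jog '[[0,0,0,0,0,0.05,-1],[0,0,0,0,0,0,-1]]'
```

```text
t: 8.65
tool_pos: [0.4716, -0.018, 0.0241]
tool_rot: [2.064, 2.367, 0.001]
contact_force: [-1.1, -0.5, -1.9]
opening: 0.0615
grip_force: 44.2
t: 8.9
tool_pos: [0.4711, -0.018, 0.0213]
tool_rot: [-2.065, -2.368, 0.0]
contact_force: [0.1, -0.2, -1.7]
opening: 0.0616
grip_force: 44.2
t: 9.15
tool_pos: [0.471, -0.018, 0.0196]
tool_rot: [-2.065, -2.368, 0.0]
contact_force: [0.6, 0.3, -1.2]
opening: 0.0616
grip_force: 44.2
```

```bash
python3 -m jog '[[0,0,0,0,0,0.05,-1],[0,0,0,0,0,0,-1]]'|sed -n 2,4p; python3 -m jog '[[0,0,0,0,0,0.04,-1],[0,0,0,0,0,0,-1]]'|sed -n 2,4p
```

```text
tool_pos: [0.471, -0.018, 0.0181]
tool_rot: [-2.065, -2.368, 0.0]
contact_force: [-0.1, -0.5, -1.0]
tool_pos: [0.4713, -0.018, 0.0176]
tool_rot: [2.065, 2.368, -0.0]
contact_force: [-2.5, 0.2, 4.1]
```

```bash
python3 -m jog '[[0,0,0,0,0,0,0.7],[0,0,0,0,0,0,1],[0,0,0,0,0,0,1],[0,0,0,0,0,-0.5,1],[0,0,0,0,0,-1,1]]' && python3 -m jog '[[0,0,0,0,0,-1,1],[0,0,0,0,0,-1,1],[0,0,0,0,0,-1,1],[0,0,0,0,0,-1,1],[0,0,0,0,0,0,1]]'
python3 - <<'E'
from h import *
import pickle
d=grab('wrist'); pickle.dump(d,open('w4.pkl','wb')); save(d,'w4'); o=status.get_obs(); print(o['tool_pos'],o['tool_rot'])
print(proj(d,[.4715,-.018,.053]))
t=grab('top'); pickle.dump(t,open('t2.pkl','wb'))
E
```

```text
t: 10.28
tool_pos: [0.4701, -0.0178, 0.0621]
tool_rot: [-2.063, -2.366, 0.002]
contact_force: [0.2, 0.2, 0.9]
opening: 0.0855
grip_force: 0.0
t: 10.9
tool_pos: [0.4731, -0.0183, 0.1862]
tool_rot: [2.06, 2.363, 0.006]
contact_force: [-0.3, -0.8, 0.1]
opening: 0.0852
grip_force: 0.0
[ 0.47194307 -0.01814177  0.18393453] [2.06264824 2.36543214 0.00282777]
[319.48678683 224.86607673]
```

View pics/w4.png

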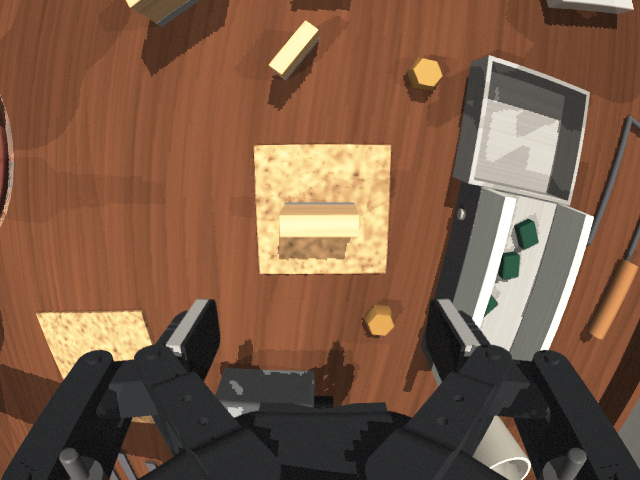

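The scraper stands upright, let go, near the mat's middle, with its top at (318,225). Now I turn the tool a quarter turn and look over the trough.

```bash
python3 -m jog '[[0,0,1,0,0,0,1],[0,0,1,0,0,0,1],[0,0,1,0,0,0,1],[0,0,1,0,0,0,1],[0,0,1,0,0,0,1]]' >/dev/null && python3 -m jog '[[0,0,1,0,0,0,1],[0,0,1,0,0,0,1],[0,0,1,0,0,0,1],[0,0,1,0,0,0,1],[0,0,1,0,0,0,1]]' >/dev/null && python3 -m jog '[[0,0,1,0,0,0,1],[0,0,1,0,0,0,1],[0,0,1,0,0,0,1],[0,0,1,0,0,0,1],[0,0,1,0,0,0,1]]' >/dev/null && python3 -m jog '[[0,0,1,0,0,0,1],[0,0,1,0,0,0,1],[0,0,1,0,0,0,1],[0,0,0,0,0,0,1]]'
python3 - <<'E'
from h import *
import pickle
d=grab('wrist'); pickle.dump(d,open('w5.pkl','wb')); save(d,'w5'); o=status.get_obs(); print(o['tool_pos'],o['tool_rot'])
E
python3 -m jog '[[0,0,0,1,0.376,-0.367,1],[0,0,0,1,0.376,-0.367,1],[0,0,0,1,0.376,-0.367,1],[0,0,0,1,0.376,-0.367,1],[0,0,0,1,0.376,-0.367,1]]' && python3 -m jog '[[0,0,0,1,0.376,-0.367,1],[0,0,0,0,0,0,1],[0,0,0,0,0,0,1]]'
python3 - <<'E'
from h import *
import pickle
d=grab('wrist'); pickle.dump(d,open('w6.pkl','wb')); save(d,'w6'); o=status.get_obs(); print(o['tool_pos'],o['tool_rot'])
E
```

```text
t: 13.38
tool_pos: [0.4702, -0.0178, 0.1804]
tool_rot: [-3.133, -0.216, 0.005]
contact_force: [-0.2, -0.6, -1.1]
opening: 0.0852
grip_force: 0.0
[ 0.47032281 -0.01784909  0.18066778] [-3.13345389 -0.21648344  0.0038448 ]
t: 14.05
tool_pos: [0.6281, -0.0536, 0.2365]
tool_rot: [-3.134, -0.216, 0.002]
contact_force: [-0.1, -0.6, -0.7]
opening: 0.0854
grip_force: 0.0
t: 14.42
tool_pos: [0.6579, -0.0603, 0.247]
tool_rot: [-3.134, -0.215, 0.003]
contact_force: [-0.4, -0.0, -0.8]
opening: 0.0854
grip_force: 0.0
[ 0.65763806 -0.06021862  0.24703598] [-3.13363191 -0.21516917  0.00317024]
```

View pics/w6.png

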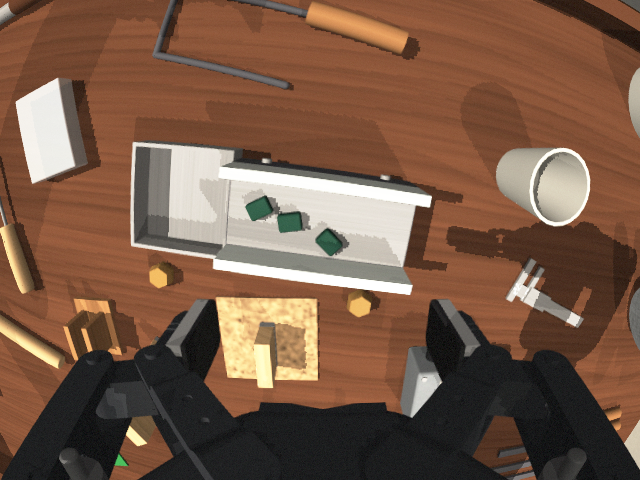

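The wrist view shows the trough with its fences running from (222,170)–(430,200) to (214,262)–(410,290), and three chips at (260,208), (290,222) and (329,241). The pan is on the left, and the scraper stands on the mat at (264,350).

Run:
```python
from h import *
import pickle
d=pickle.load(open('w6.pkl','rb')); t=pickle.load(open('top0.pkl','rb')); w5=pickle.load(open('w5.pkl','rb')); w4=pickle.load(open('w4.pkl','rb'))
h=cv2.cvtColor(d['img'],cv2.COLOR_RGB2HSV)
print('col300',[(r,int(h[r,320,2])) for r in range(160,300,4)])
for x in blobs(d,(0,0,235),(179,25,255),(205,150,440,300),200): print('fence',rect(d,x,.089),cv2.boundingRect(x),cv2.boxPoints(cv2.minAreaRect(x)).round().tolist())
C=[]
for x in blobs(d,(60,60,20),(100,255,140),(235,185,360,265),50): print('chip',rect(d,x,.057))
# fence-top end corners, outer: wrist vs top triangulated
for n,a,b in(('far -x end',(430.5,195),(378.5,156)),('near -x end',(410,293),(378,190)),('near lip',(214,269),(309,196.5))): print(n,tri(ray(d,*a),ray(t,*b)),onz(d,*a,.089))
for nm,w in(('w4',w4),('w5',w5),('w6',d)):
    u,v=proj(w,[.4715,-.018,.053]); 
    for x in blobs(w,(18,30,200),(35,140,255),(int(u)-60,int(v)-60,int(u)+60,int(v)+60),60)[:1]: print(nm,'scr',(u,v),rect(w,x,.053),cv2.minAreaRect(x))
```

```text
col300 [(160, 121), (164, 114), (168, 41), (172, 61), (176, 106), (180, 254), (184, 255), (188, 254), (192, 230), (196, 231), (200, 230), (204, 230), (208, 232), (212, 232), (216, 230), (220, 228), (224, 193), (228, 202), (232, 183), (236, 76), (240, 81), (244, 88), (248, 191), (252, 198), (256, 170), (260, 136), (264, 136), (268, 136), (272, 136), (276, 255), (280, 255), (284, 162), (288, 144), (292, 134), (296, 132)]
fence (array([ 0.6852, -0.0589,  0.1789,  0.0102]), 89.8) (218, 167, 214, 40) [[217.0, 177.0], [219.0, 165.0], [431.0, 194.0], [430.0, 207.0]]
fence (array([ 0.604 , -0.0551,  0.186 ,  0.0121]), 88.9) (205, 255, 207, 40) [[203.0, 267.0], [205.0, 254.0], [411.0, 285.0], [409.0, 298.0]]
chip (array([ 0.6425, -0.0319,  0.0217,  0.0172]), -74.9)
chip (array([ 0.6516, -0.0021,  0.0223,  0.0165]), -58.7)
chip (array([ 0.6285, -0.0705,  0.0224,  0.0163]), 51.3)
far -x end (array([ 0.69030961, -0.14995819,  0.08433453]), np.float64(0.0016958803228728013)) [ 0.69063543 -0.14762394  0.089     ]
near -x end (array([ 0.59940889, -0.14962419,  0.08710535]), np.float64(0.0009423482241997569)) [ 0.60014754 -0.14853006  0.089     ]
near lip (array([0.58464025, 0.03253923, 0.05957113]), np.float64(0.008972134874341214)) [0.59910132 0.02896036 0.089     ]
w4 scr (np.float64(319.48678682630407), np.float64(224.86607672921596)) (array([ 0.4704, -0.0144,  0.0948,  0.0869]), 7.9) ((318.4999694824219, 218.49996948242188), (108.99998474121094, 118.99998474121094), 90.0)
w5 scr (np.float64(322.6867713378117), np.float64(226.10528309645085)) (array([ 0.4759, -0.0164,  0.0935,  0.0819]), -82.1) ((321.5, 218.5), (105.0, 119.0), 90.0)
w6 scr (np.float64(261.90763351472026), np.float64(367.31997797563554)) (array([ 0.4966, -0.0241,  0.1065,  0.104 ]), 8.7) ((267.5, 347.0), (80.0, 99.0), 90.0)
```

```bash
python3 - <<'E'
from h import *
import pickle
for nm in('w4','w5'):
    w=pickle.load(open(nm+'.pkl','rb')); u,v=proj(w,[.4715,-.018,.053]); u,v=int(u),int(v)
    h=cv2.cvtColor(w['img'],cv2.COLOR_RGB2HSV)
    print(nm,(u,v),[h[v,c].tolist() for c in range(u-60,u+61,12)],[h[r,u].tolist() for r in range(v-60,v+61,12)])
    for lo in((21,20,235),(22,20,245),(20,20,225)):
        c=blobs(w,lo,(40,90,255),(u-55,v-55,u+55,v+55),60)
        if c: print(rect(w,c[0],.053),cv2.minAreaRect(c[0]))
E
python3 -m jog '[[0,0,0,-1,-0.376,0.367,1],[0,0,0,-1,-0.376,0.367,1],[0,0,0,-1,-0.376,0.367,1],[0,0,0,-1,-0.376,0.367,1],[0,0,0,-1,-0.376,0.367,1]]' >/dev/null && python3 -m jog '[[0,0,0,-1,-0.376,0.367,1],[0,0,0,0,0,0,1],[0,0,0,0,0,0,1]]'
```

```text
w4 (319, 224) [[25, 83, 254], [24, 88, 254], [29, 50, 254], [29, 48, 254], [29, 48, 255], [29, 51, 254], [29, 49, 254], [29, 53, 254], [29, 52, 254], [19, 107, 249], [25, 79, 254]] [[24, 81, 254], [21, 104, 250], [20, 108, 249], [15, 128, 210], [16, 121, 213], [29, 51, 254], [22, 98, 248], [15, 123, 176], [19, 107, 248], [18, 115, 242], [11, 150, 139]]
(array([ 0.4729, -0.0208,  0.064 ,  0.0216]), 7.7) ((320.5, 228.5), (27.0, 83.0), 90.0)
(array([ 0.4729, -0.0208,  0.064 ,  0.0216]), 7.7) ((320.5, 228.5), (27.0, 83.0), 90.0)
(array([ 0.4729, -0.0208,  0.064 ,  0.0216]), 7.7) ((320.5, 228.5), (27.0, 83.0), 90.0)
w5 (322, 226) [[21, 100, 251], [20, 109, 249], [25, 75, 255], [21, 98, 252], [16, 119, 232], [29, 40, 255], [28, 60, 255], [15, 124, 194], [14, 124, 198], [14, 121, 179], [23, 86, 254]] [[23, 92, 254], [15, 76, 127], [29, 41, 255], [29, 39, 255], [29, 38, 255], [29, 40, 255], [29, 39, 255], [29, 38, 255], [29, 40, 255], [10, 152, 148], [10, 150, 151]]
(array([ 0.4704, -0.0192,  0.0632,  0.0167]), 7.5) ((324.0, 226.5), (81.0, 22.0), 90.0)
(array([ 0.4704, -0.0192,  0.0632,  0.0167]), 7.5) ((324.0, 226.5), (81.0, 22.0), 90.0)
(array([ 0.4704, -0.0192,  0.0632,  0.0167]), 7.5) ((324.0, 226.5), (81.0, 22.0), 90.0)
t: 15.48
tool_pos: [0.4712, -0.018, 0.1824]
tool_rot: [3.134, 0.215, 0.002]
contact_force: [-0.7, 0.3, 0.9]
opening: 0.0851
grip_force: 0.0
```

```bash
python3 -m jog '[[0,0,0,0,0,1,1],[0,0,0,0,0,1,1],[0,0,0,0,0,1,1],[0,0,0,0,0,1,1],[0,0,0,0,0,1,1]]' 60 >/dev/null && python3 -m jog '[[0,0,0,0,0,0.27,0.6],[0,0,0,0,0,0,0],[0,0,0,0,0,0,-0.5],[0,0,0,0,0,0,-1],[0,0,0,0,0,0,-1]]' 60 && python3 -m jog '[[0,0,0,0,0,0,-1],[0,0,0,0,0,0,-1]]' 60
```

```text
t: 16.73
tool_pos: [0.4726, -0.0183, 0.0256]
tool_rot: [3.133, 0.214, 0.005]
contact_force: [0.2, -0.1, 5.3]
opening: 0.0171
grip_force: 59.5
t: 16.98
tool_pos: [0.4726, -0.0183, 0.0257]
tool_rot: [3.133, 0.214, 0.005]
contact_force: [-0.1, 0.6, 6.3]
opening: 0.0169
grip_force: 59.6
```

```bash
python3 -m jog '[[0,0,0,0,0,-0.3,-1],[0,0,0,0,0,-0.8,-1],[0,0,0,0,0,-0.9,-1],[0,0,0,0,0,-0.9,-1],[0,0,0,0,0,-0.9,-1]]' && python3 -m jog '[[0,0,0.79,0,0,0,-1],[0,0,0.79,0,0,0,-1],[0,0,0,0.4,0.25,0,-1],[0,0,0,0.955,0.593,0,-1],[0,0,0,0.955,0.593,0,-1]]' >/dev/null && python3 -m jog '[[0,0,0,0.955,0.593,0,-1],[0,0,0,0.955,0.593,0,-1],[0,0,0,0.955,0.593,0,-1],[0,0,0,0.55,0.343,0,-1],[0,0,0,0,0,0,-1]]' && python3 -m jog '[[0,0,0,0,0,0,-1]]'
python3 - <<'E'
from h import *
import pickle
d=grab('wrist'); pickle.dump(d,open('w7.pkl','wb')); save(d,'w7'); o=status.get_obs(); print(o['tool_pos'],o['tool_rot'])
E
```

```text
t: 17.6
tool_pos: [0.4703, -0.0178, 0.1385]
tool_rot: [-3.134, -0.214, 0.002]
contact_force: [0.9, -0.1, -2.1]
opening: 0.0173
grip_force: 58.6
t: 18.85
tool_pos: [0.6435, -0.1261, 0.1372]
tool_rot: [-3.141, 0.002, 0.001]
contact_force: [0.5, 0.3, -2.0]
opening: 0.0167
grip_force: 58.7
t: 18.98
tool_pos: [0.6422, -0.1248, 0.1373]
tool_rot: [-3.141, 0.001, 0.002]
contact_force: [-0.5, 1.1, -2.3]
opening: 0.017
grip_force: 58.7
[ 0.64208024 -0.12463965  0.13744042] [-3.14115259e+00  1.27924209e-03  1.86931925e-03]
```

View pics/w7.png

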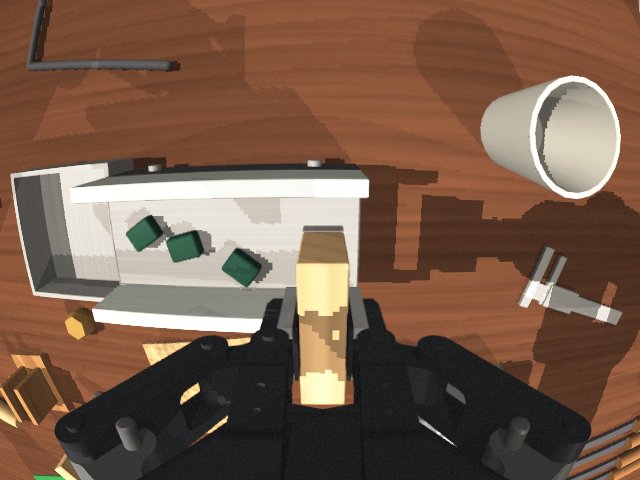

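Run:
```python
from h import *
import pickle
d=pickle.load(open('w7.pkl','rb'))
for x in blobs(d,(0,0,235),(179,25,255),(130,150,380,250),200)[:1]: print('far fence',rect(d,x,.089),cv2.boundingRect(x))
for c in(150,200,240): 
    col=cv2.cvtColor(d['img'],cv2.COLOR_RGB2HSV)[:,c]; r=[i for i in range(295,345) if col[i,2]>240 and col[i,1]<25]; print('near fence',c,r and (onz(d,c,r[0],.089),onz(d,c,r[-1]+1,.089)))
for z in(.163,.166): print(z,onz(d,321,262,z),onz(d,321,405,z))
print('steel far end bottom',onz(d,322,227,.1155),'-x plate end',onz(d,360,240,.045))
```

```text
far fence (array([ 0.6854, -0.0822,  0.1333,  0.0094]), 89.8) (130, 179, 239, 22)
near fence 150 (array([ 0.60878178, -0.0170321 ,  0.089     ]), array([ 0.59916646, -0.01495654,  0.089     ]))
near fence 200 (array([ 0.60869746, -0.05121281,  0.089     ]), array([ 0.59943802, -0.04983377,  0.089     ]))
near fence 240 (array([ 0.6084027 , -0.07630842,  0.089     ]), array([ 0.59931724, -0.07540723,  0.089     ]))
0.163 [ 0.67240407 -0.12465323  0.163     ] [ 0.60948371 -0.12445563  0.163     ]
0.166 [ 0.67352685 -0.12466709  0.166     ] [ 0.61223897 -0.12447462  0.166     ]
steel far end bottom [ 0.67159277 -0.12493156  0.1155    ] -x plate end [ 0.64364382 -0.14988673  0.045     ]
```

```bash
python3 -m jog '[[0,0,0,0.08,0,0,-1],[0,0,0,0,0,0.8,-1],[0,0,0,0,0,0.9,-1],[0,0,0,0,0,0.5,-1],[0,0,0,0,0,0,-1]]' && python3 -m jog '[[0,0,0,0,0,0.05,-1],[0,0,0,0,0,0,-1]]'|sed -n 2,4p;  python3 -m jog '[[0,0,0,0,0,0.05,-1],[0,0,0,0,0,0,-1]]'|sed -n 2,4p
```

```text
t: 19.65
tool_pos: [0.644, -0.1245, 0.0705]
tool_rot: [-3.141, 0.002, 0.004]
contact_force: [0.6, -0.2, -1.4]
opening: 0.017
grip_force: 58.7
tool_pos: [0.6459, -0.1252, 0.0719]
tool_rot: [3.141, -0.002, 0.003]
contact_force: [0.3, 0.2, -1.7]
tool_pos: [0.6452, -0.125, 0.0692]
tool_rot: [3.141, -0.002, 0.0]
contact_force: [0.5, -0.6, -1.8]
```

```bash
python3 -m jog '[[0,0,0,0,-0.3,0.03,-1],[0,0,0,0,-0.5,0,-1],[0,0,0,0,-0.5,0,-1],[0,0,0,0,-0.5,0,-1],[0,0,0,0,-0.5,0,-1]]' && python3 -m jog '[[0,0,0,0,-0.5,0,-1],[0,0,0,0,-0.4,0,-1],[0,0,0,0,-0.4,0,-1],[0,0,0,0,-0.4,0,-1]]'
python3 - <<'E'
from h import *
import pickle
d=grab('wrist'); save(d,'w8'); o=status.get_obs(); print(o['tool_pos'],o['tool_rot'],o['contact_force'])
for x in blobs(d,(60,60,20),(100,255,140),(0,100,400,420),30): print('chip',rect(d,x,.057),cv2.boundingRect(x))
t=grab('top')
for x in blobs(t,(60,60,20),(100,255,140),(260,150,390,200),3): print('top chip',rect(t,x,.057),cv2.boundingRect(x))
E
```

```text
t: 20.78
tool_pos: [0.6451, -0.0546, 0.0681]
tool_rot: [-3.142, 0.001, 0.0]
contact_force: [0.4, -0.3, -1.9]
opening: 0.0169
grip_force: 58.7
t: 21.28
tool_pos: [0.6453, -0.0043, 0.0681]
tool_rot: [3.142, -0.002, 0.0]
contact_force: [0.2, -1.4, -1.6]
opening: 0.0169
grip_force: 58.7
[ 0.64522668 -0.0028565   0.06806658] [-3.14041590e+00  9.72764752e-04  1.18065296e-04] [ 0.27093239  1.1565611  -1.24565786]
chip (array([0.6538, 0.0177, 0.0357, 0.0221]), 3.5) (244, 242, 52, 73)
```

```bash
python3 -m jog '[[0,0,0,0,-0.26,0,-1],[0,0,0,0,-0.26,0,-1],[0,0,0,0,-0.26,0,-1],[0,0,0,0,-0.26,0,-1],[0,0,0,0,-0.26,0,-1]]' && python3 -m jog '[[0,0,0,0,0,0,-1],[0,0,0,0,0,0,-1]]'
python3 - <<'E'
from h import *
a=grab('wrist')['img'];b=grab('side')['img'];o=status.get_obs(); print(o['tool_pos'],o['contact_force'])
m=np.hstack([cv2.resize(a[120:420,60:420],(360,300)),cv2.resize(b[200:330,170:270],(230,300),interpolation=cv2.INTER_CUBIC)])
cv2.imwrite('pics/c3.png',m[:,:,::-1])
E
```

```text
t: 22.0
tool_pos: [0.6453, 0.0346, 0.0681]
tool_rot: [-3.141, 0.002, 0.0]
contact_force: [0.7, -1.0, -1.1]
opening: 0.0172
grip_force: 58.7
t: 22.25
tool_pos: [0.6453, 0.034, 0.0681]
tool_rot: [3.141, -0.002, -0.0]
contact_force: [0.1, 0.8, -1.8]
opening: 0.0172
grip_force: 58.7
[0.64534645 0.03380833 0.06810426] [-0.04319558  0.21944081 -1.15265183]
```

View pics/c3.png

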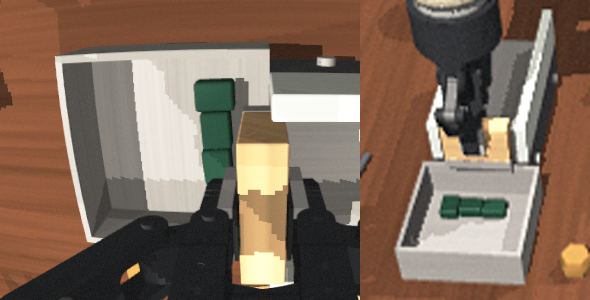

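All three chips lie in the catch pan: the wrist crop shows them at (215,120) and the side crop at (472,207). Lifting and returning the scraper to the mat.

```bash
python3 -m jog '[[0,0,0,0,0,-0.5,-1],[0,0,0,0,0,-1,-1],[0,0,0,0,0,-1,-1],[0,0,0,-0.4,0.1,0,-1],[0,0,0,-0.967,0.289,0,-1]]' >/dev/null && python3 -m jog '[[0,0,0,-0.967,0.289,0,-1],[0,0,0,-0.967,0.289,0,-1],[0,0,0,-0.967,0.289,0,-1],[0,0,0,-0.967,0.289,0,-1],[0,0,0,-0.565,0.188,0,-1]]' && python3 -m jog '[[0,0,0,0,0,0.7,-1],[0,0,0,0,0,1,-1],[0,0,0,0,0,1,-1],[0,0,0,0,0,0.9,-1],[0,0,0,0,0,0,-1]]' && python3 -m jog '[[0,0,0,0,0,0.05,-1],[0,0,0,0,0,0,-1]]'|sed -n 2,4p
```

```text
t: 23.6
tool_pos: [0.4685, -0.0179, 0.1413]
tool_rot: [-3.141, 0.003, 0.004]
contact_force: [0.3, -0.2, -0.4]
opening: 0.0167
grip_force: 58.8
t: 24.22
tool_pos: [0.4675, -0.0172, 0.0317]
tool_rot: [-3.14, 0.003, 0.012]
contact_force: [-0.6, 0.4, -0.6]
opening: 0.0172
grip_force: 58.7
tool_pos: [0.4721, -0.0179, 0.0349]
tool_rot: [3.141, -0.002, 0.004]
contact_force: [0.9, 1.3, -1.6]
```

```bash
python3 -m jog '[[0,0,0,0,0,0.2,-1],[0,0,0,0,0,0,-1]]'|sed -n 2,4p;python3 -m jog '[[0,0,0,0,0,0.06,-1],[0,0,0,0,0,0,-1]]'|sed -n 2,4p;python3 -m jog '[[0,0,0,0,0,0.04,-1],[0,0,0,0,0,0,-1]]'|sed -n 2,4p
```

```text
tool_pos: [0.4711, -0.0177, 0.0274]
tool_rot: [-3.142, 0.002, 0.001]
contact_force: [0.1, 0.1, -1.7]
tool_pos: [0.4713, -0.0177, 0.0258]
tool_rot: [3.142, -0.002, 0.0]
contact_force: [0.1, 0.0, -1.1]
tool_pos: [0.4715, -0.0178, 0.0257]
tool_rot: [3.142, -0.002, -0.001]
contact_force: [-4.5, 0.8, 5.7]
```

```bash
python3 -m jog '[[0,0,0,0,0,0,-0.3],[0,0,0,0,0,0,0.3],[0,0,0,0,0,0,1],[0,0,0,0,0,0,1],[0,0,0,0,0,-0.4,1]]' && python3 -m jog '[[0,0,0,0,0,-1,1],[0,0,0,0,0,-1,1],[0,0,0,0,0,-1,1],[0,0,0,0,0,-1,1],[0,0,0,0,0,-1,1]]' >/dev/null && python3 -m jog '[[0,0,0,0,0,-1,1],[0,0,0,0,0,0,1]]'
python3 - <<'E'
from h import *
d=grab('wrist'); save(d,'w9'); o=status.get_obs(); print(o['tool_pos'])
u,v=map(int,proj(d,[.4715,-.018,.053])); print(u,v)
c=blobs(d,(21,20,225),(40,90,255),(u-60,v-60,u+60,v+60),60)
print(rect(d,c[0],.053),cv2.minAreaRect(c[0]))
E
python3 -m jog '[[0,0,0,-0.12,0.96,0,1],[0,0,0,-0.12,0.96,0,1],[0,0,0,-0.12,0.96,0,1],[0,0,0,-0.12,0.96,0,1],[0,0,0,-0.12,0.96,0,1]]' >/dev/null && python3 -m jog '[[0,0,0,-0.12,0.96,0,1],[0,0,0,-0.12,0.96,0,1],[0,0,0,-0.12,0.96,0,1],[0,0,0,0,0,0,1],[0,0,0,0,0,0,1]]'
python3 - <<'E'
from h import *
import pickle
d=grab('wrist'); pickle.dump(d,open('w10.pkl','wb')); o=status.get_obs(); print(o['tool_pos'],proj(d,[.4425,-.249,.111]),proj(d,[.4715,-.018,.053]))
t=grab('top');s=grab('side')
m=np.zeros((480,800,3),np.uint8); m[:,:640]=d['img']; m[:160,640:]=cv2.resize(s['img'][240:300,265:325],(160,160)); cv2.imwrite('pics/c4.png',m[:,:,::-1])
E
```

```text
t: 25.85
tool_pos: [0.4702, -0.0175, 0.036]
tool_rot: [-3.141, 0.002, 0.004]
contact_force: [-0.0, -1.5, -0.6]
opening: 0.0853
grip_force: 0.0
t: 26.72
tool_pos: [0.473, -0.018, 0.2205]
tool_rot: [3.14, -0.002, 0.011]
contact_force: [-0.3, 0.3, -0.5]
opening: 0.0853
grip_force: 0.0
[ 0.47193961 -0.01782114  0.21823746]
321 218
(array([ 0.4709, -0.0173,  0.0602,  0.0185]), -0.7) ((321.06378173828125, 218.99208068847656), (21.105602264404297, 68.33415985107422), 1.0416266918182373)
t: 28.02
tool_pos: [0.4417, -0.2473, 0.2154]
tool_rot: [-3.14, 0.002, 0.002]
contact_force: [0.3, -0.0, 0.1]
opening: 0.0854
grip_force: 0.0
[ 0.44189197 -0.24710917  0.21565913] [324.72978175 235.7578759 ] [ 83.25272076 190.30643557]
```

View pics/c4.png

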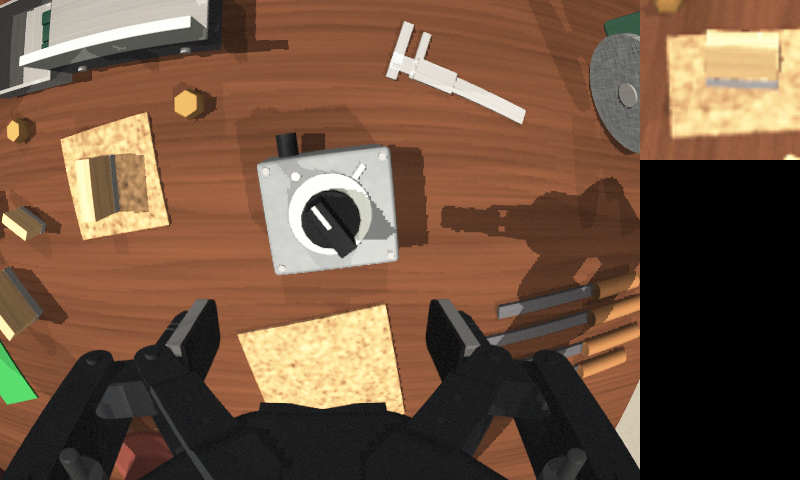

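The scraper stands upright on the mat, let go. The head's screws are at (265,172), (383,156), (391,255) and (281,269). The pointer line runs (313,207)–(328,229), the dot is at (295,177) and the bar mark at (358,172).

Run:
```python
from h import *
import pickle
d=pickle.load(open('w10.pkl','rb')); t=pickle.load(open('t2.pkl','rb'))
S=np.array([onz(d,u,v,.06) for u,v in((265,172),(383,156),(391,255),(281,269))]); print(S[:,:2].round(4).tolist(),'axis',S.mean(0))
c=S.mean(0)
for n,u,v in(('dot',295,177),('bar',358,172)):
    p=onz(d,u,v,.06)-c; print(n,np.degrees(np.arctan2(p[1],p[0])),np.hypot(*p[:2]))
a,b=onz(d,313,207,.111),onz(d,328,229,.111); print(a,b,'ptr',np.degrees(np.arctan2(*(a-b)[1::-1])))
g=cv2.cvtColor(d['img'],cv2.COLOR_RGB2HSV)
for x in blobs(d,(0,0,0),(179,255,60),(285,170,375,265),100)[:1]:
    print(cv2.boundingRect(x),cv2.contourArea(x),rect(d,x,.111))
k=cv2.inRange(g,(0,0,200),(179,40,255)); 
for x in blobs(d,(0,0,190),(179,50,255),(303,198,338,238),8): print('ptr blob',cv2.minAreaRect(x),rect(d,x,.111))
pk=onz(t,385+192*.1714,225+150*.1714,.111); print(pk)
m=cv2.resize(d['img'][140:280,255:405],(750,700)); cv2.imwrite('pics/c5.png',cv2.resize(m,(600,560))[:,:,::-1])
print('proj axis top',proj(d,[c[0],c[1],.111]))
```

```text
[[0.4811, -0.2011], [0.494, -0.2959], [0.4102, -0.306], [0.3976, -0.2116]] axis [ 0.44572154 -0.25366605  0.06      ]
dot 42.41128968875947 0.04192300846384605
bar -32.48793238841711 0.04148365221753407
[ 0.46277248 -0.24108263  0.111     ] [ 0.44733076 -0.25124383  0.111     ] ptr 33.34633273837296
(302, 190, 58, 68) 2705.0 (array([ 0.4531, -0.2553,  0.0445,  0.0402]), 61.3)
ptr blob ((320.8049011230469, 217.756103515625), (27.798931121826172, 4.6852126121521), 51.34019470214844) (array([ 0.4552, -0.2464,  0.0193,  0.0032]), 37.6)
ptr blob ((306.0, 202.5), (9.0, 6.0), 90.0) (array([ 0.4668, -0.235 ,  0.0074,  0.0034]), -33.7)
ptr blob ((303.6153564453125, 234.92303466796875), (7.211102485656738, 3.3282015323638916), 56.3099365234375) (array([ 0.4438, -0.2354,  0.0043,  0.0028]), -1.0)
[ 0.44246342 -0.24867503  0.111     ]
proj axis top [331.51895996 231.25304812]
```

View pics/c5.png

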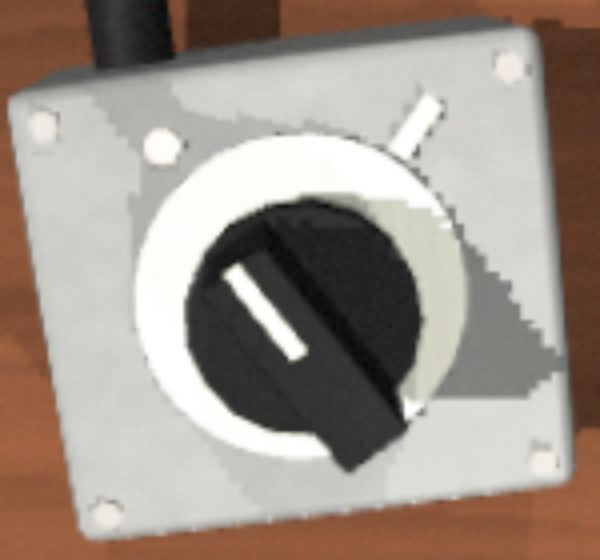

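```bash
python3 -m jog '[[0,0,-1,0,0,0,1],[0,0,-1,0,0,0,1],[0,0,-1,0,0,0,1],[0,0,-1,0,0,0,1],[0,0,-1,0,0,0,1]]' >/dev/null && python3 -m jog '[[0,0,-1,0,0,0,1],[0,0,-1,0,0,0,1],[0,0,-0.52,0,0,0,1],[0,0,0,-0.03,0.25,0.9,1],[0,0,0,0,0,0.6,1]]' >/dev/null && python3 -m jog '[[0,0,0,0,0,0,1],[0,0,0,0,0,0,1]]'
python3 - <<'E'
from h import *
import pickle
d=grab('wrist'); pickle.dump(d,open('w11.pkl','wb')); save(d,'w11'); o=status.get_obs(); print(o['tool_pos'],o['tool_rot'])
w=pickle.load(open('w10.pkl','rb'))
u,v=map(int,proj(d,[.4552,-.2464,.111])); print('expect ptr',u,v)
for x in blobs(d,(0,0,170),(179,50,255),(u-35,v-25,u+35,v+25),20): print(cv2.minAreaRect(x),rect(d,x,.111), tri(ray(w,320.8,217.8),ray(d,*cv2.minAreaRect(x)[0])))
E
```

```text
t: 29.68
tool_pos: [0.4463, -0.2545, 0.1722]
tool_rot: [2.974, 1.011, 0.001]
contact_force: [0.2, -1.0, 1.1]
opening: 0.0856
grip_force: 0.0
[ 0.44646507 -0.25469773  0.17261223] [2.97335058e+00 1.01042257e+00 1.32491089e-03]
expect ptr 320 238
((292.0, 237.5), (49.0, 14.0), 90.0) (array([ 0.4454, -0.2334,  0.0295,  0.0079]), 35.8) (array([ 0.43123688, -0.24364983,  0.03871864]), np.float64(0.013160845113728935))
((320.5, 238.0), (32.0, 5.0), 90.0) (array([ 0.4552, -0.2464,  0.019 ,  0.0029]), 37.5) (array([ 0.45531732, -0.24632928,  0.11109751]), np.float64(9.494951481729809e-05))
((352.82073974609375, 219.8773651123047), (20.591259002685547, 8.741572380065918), 60.945396423339844) (array([ 0.4748, -0.2544,  0.012 ,  0.0049]), 66.7) (array([ 0.47719811, -0.24388638,  0.17302545]), np.float64(0.014415501129256119))
((351.5, 257.0), (10.0, 5.0), 90.0) (array([ 0.4571, -0.2676,  0.0062,  0.0029]), 39.1) (array([ 0.47367762, -0.24676134,  0.18440134]), np.float64(0.001022734641153987))
```

The pointer triangulates to z = 0.111 and yaw 37.5°, and the tool is already aligned across the bar. Gripping it.

```bash
python3 -m jog '[[0,0,0,0,-0.04,0.9,1],[0,0,0,0,0,0.9,1],[0,0,0,0,0,0.9,1],[0,0,0,0,0,0,0.5],[0,0,0,0,0,0,0]]' 70 && python3 -m jog '[[0,0,0,0,0,0,-0.5],[0,0,0,0,0,0,-1],[0,0,0,0,0,0,-1],[0,0,0,0,0,0,-1],[0,0,0,0,0,0,-1]]' 70
```

```text
t: 30.35
tool_pos: [0.4462, -0.2543, 0.0923]
tool_rot: [2.973, 1.01, 0.002]
contact_force: [-0.2, -0.9, 0.6]
opening: 0.0519
grip_force: 0.0
t: 30.98
tool_pos: [0.4456, -0.2537, 0.091]
tool_rot: [2.974, 1.01, 0.001]
contact_force: [-0.8, 1.8, 3.2]
opening: 0.0123
grip_force: 72.9
```

Gripped, with little side load. Pressing down.

```bash
python3 -m jog '[[0,0,0,0,0,0.2,-1],[0,0,0,0,0,0.13,-1],[0,0,0,0,0,0,-1]]'; python3 -m jog '[[0,0,0,0,0,0.08,-1],[0,0,0,0,0,0,-1]]'
```

```text
t: 31.35
tool_pos: [0.4456, -0.2538, 0.0815]
tool_rot: [2.974, 1.01, 0.001]
contact_force: [-2.4, 3.0, 8.5]
opening: 0.0127
grip_force: 73.6
t: 31.6
tool_pos: [0.4457, -0.2538, 0.0802]
tool_rot: [-2.974, -1.011, -0.0]
contact_force: [-4.2, 4.5, 13.3]
opening: 0.0124
grip_force: 74.3
```

```bash
python3 -m jog '[[0,0,0,0,0,0.04,-1],[0,0,0,0,0,0,-1],[0,0,0.4,0,0,0,-1],[0,0,0.6,0,0,0,-1],[0,0,0.6,0,0,0,-1]]'; python3 -c "
from h import *;print(status.get_obs()['wrist_torque'])"
```

```text
t: 32.22
tool_pos: [0.4457, -0.2538, 0.0801]
tool_rot: [-3.038, -0.798, 0.0]
contact_force: [-7.5, 7.4, 20.4]
opening: 0.0124
grip_force: 75.2
[1.18490155 1.29786392 0.08739878]
```

```bash
python3 -m jog '[[0,0,0.8,0,0,0,-1],[0,0,0.8,0,0,0,-1],[0,0,0,0,0,0,-1]]'; python3 -c "
from h import *
o=status.get_obs();print(o['wrist_torque'],o['tool_rot'],o['effort'][5])"
```

```text
t: 32.6
tool_pos: [0.4457, -0.2537, 0.0801]
tool_rot: [-3.086, -0.586, 0.001]
contact_force: [-8.3, 7.0, 20.3]
opening: 0.0121
grip_force: 75.3
[ 1.17443543  1.33624739 -0.10132461] [-3.08574047e+00 -5.86068752e-01  6.74736734e-04] 0.06372675765305758
```

```bash
python3 -m jog '[[0,0,1,0,0,0,-1],[0,0,1,0,0,0,-1],[0,0,1,0,0,0,-1],[0,0,1,0,0,0,-1],[0,0,1,0,0,0,-1]]' && python3 -m jog '[[0,0,1,0,0,0,-1],[0,0,1,0,0,0,-1],[0,0,1,0,0,0,-1],[0,0,1,0,0,0,-1],[0,0,1,0,0,0,-1]]' && python3 -m jog '[[0,0,0.8,0,0,0,-1],[0,0,0,0,0,0,-1]]'; python3 -c "
from h import *
o=status.get_obs();print(o['wrist_torque'],o['tool_rot'],o['effort'][5])"
```

```text
t: 33.22
tool_pos: [0.4456, -0.2534, 0.0801]
tool_rot: [-3.139, 0.099, 0.002]
contact_force: [-8.4, 7.7, 20.7]
opening: 0.0123
grip_force: 75.4
t: 33.85
tool_pos: [0.4456, -0.2531, 0.0801]
tool_rot: [-3.042, 0.776, 0.002]
contact_force: [-7.8, 9.6, 21.3]
opening: 0.0124
grip_force: 75.4
t: 34.1
tool_pos: [0.4456, -0.2531, 0.0801]
tool_rot: [-3.014, 0.878, 0.002]
contact_force: [-7.1, 9.5, 21.0]
opening: 0.012
grip_force: 75.4
[ 1.56678138  1.43984863 -0.015963  ] [-3.01447820e+00  8.78424881e-01  2.38638250e-03] 0.060461447574198246
```

```bash
python3 -m jog '[[0,0,0,0,0,-0.25,-1],[0,0,0,0,0,-0.25,-1],[0,0,0,0,0,0,0],[0,0,0,0,0,0,0.6],[0,0,0,0,0,0,1]]' && python3 -m jog '[[0,0,0,0,0,0,1],[0,0,0,0,0,-0.5,1],[0,0,0,0,0,-1,1],[0,0,0,0,0,-1,1],[0,0,0,0,0,-1,1]]' && python3 -m jog '[[0,0,0,0,0,-1,1],[0,0,0,0,0,0,1],[0,0,0,0,0,0,1]]'
python3 - <<'E'
from h import *
d=grab('wrist'); s=grab('side'); t=grab('top'); o=status.get_obs(); print(o['tool_pos'],o['contact_force'])
c=np.array([.4457,-.2537])
for z in(.111,.099):
  u,v=map(int,proj(d,[c[0]+.012*np.cos(-.567),c[1]+.012*np.sin(-.567),z])); print('exp',u,v)
  for x in blobs(d,(0,0,170),(179,50,255),(u-35,v-25,u+35,v+25),20):
    r=rect(d,x,z)
    if r[0][3]<.006: print(z,r,cv2.minAreaRect(x)[0])
m=np.zeros((600,800,3),np.uint8); m[:480,:640]=d['img']; m[:160,640:]=cv2.resize(s['img'][235:305,260:330],(160,160)); m[160:320,640:]=cv2.resize(s['img'][160:230,280:350],(160,160)); m[320:480,640:]=cv2.resize(s['img'][200:320,170:270],(160,160)); m[480:,:160]=cv2.resize(t['img'][220:280,380:450],(160,120)); cv2.imwrite('pics/c6.png',m[:,:,::-1])
E
```

```text
t: 34.72
tool_pos: [0.4451, -0.2538, 0.0917]
tool_rot: [3.016, -0.879, -0.001]
contact_force: [-0.3, -0.0, -1.1]
opening: 0.0663
grip_force: 0.0
t: 35.35
tool_pos: [0.4455, -0.2538, 0.1994]
tool_rot: [3.016, -0.878, 0.002]
contact_force: [0.3, -1.1, 0.6]
opening: 0.0852
grip_force: 0.0
t: 35.72
tool_pos: [0.445, -0.2534, 0.2267]
tool_rot: [-3.016, 0.878, 0.001]
contact_force: [-0.2, 0.4, 0.1]
opening: 0.0851
grip_force: 0.0
[ 0.44461393 -0.25310833  0.22543892] [ 0.36280358 -0.67623877 -0.27975525]
exp 321 215
0.111 (array([ 0.4558, -0.2595,  0.019 ,  0.0029]), -32.5) (321.0, 216.0)
exp 321 211
0.099 (array([ 0.4535, -0.2579,  0.0199,  0.003 ]), -32.5) (321.0, 216.0)
```

View pics/c6.png

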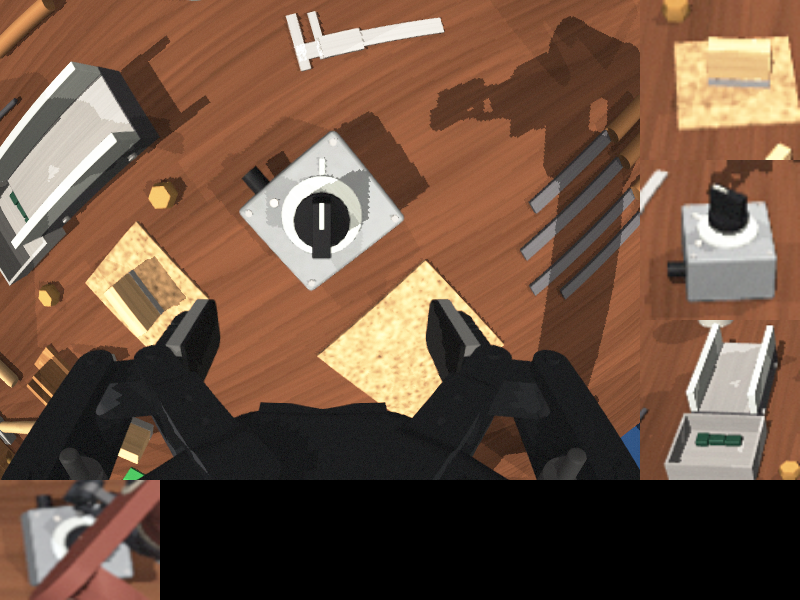

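The pointer at (321,216) lines up with the bar mark at (321,165). The knob is back up at z = 0.111, the scraper stands on the mat, and all three chips are in the pan. Handing in.

```bash
python3 -c "
from station import finish_job
print(finish_job())"
```

```text
the job is handed in; nothing more can be done
None
```

The job is done and handed in at about 36 s: all three chips are in the catch pan, the scraper stands upright on the small cork mat, and the selector knob is turned to the bar mark and sprung back up.

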